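Ready the bedside scent diffuser for a refill

ROBOT

A 6-joint arm with a two-finger parallel gripper is mounted at the origin on the work surface. World frame = base frame: x ahead of the robot, y to its left, z up, the work surface at z = 0. Lengths are in mm, angles in rad, forces in N, time in s.
With the tool pointing down it reaches from about 350 to 975 mm from the base axis. Payload 7.1 kg.
Tool frame: the origin (TCP) lies on the mounting face of the last link; the fingertips stand 182 mm ahead of it and the grasp point (between the pads) lies 163 mm ahead of it (ctrl.finger_overhang is the distance from the TCP to the fingertips, in mm); z points along the fingers, y is the direction in which the jaws open and shut (so a half turn about z gives the same grasp; the last joint's range is limited). The gripper opens to 88 mm and grips with 3 to 60 N. Pads are 20 mm wide; open, the fingers measure 115 mm over their backs; the gripper's body (75 mm by 178 mm) begins 61 mm behind the grasp point.
Start: joints at [-1.35, 0.423, 1.63, -0, 1.089, -0.019], TCP at [148.462, -607.096, 404.675] pointing down, gripper open.
Joint ranges: [-3, 3], [-0.9, 2.11], [0.09, 2.58], [-1.31, 4.45], [0.11, 2.69], [-2.54, 2.54]. Speed limits (rad/s): [2.39, 2.39, 3.01, 3.14, 3.14, 3.14].

INTERFACE

Orientations are given as a rotation vector (axis times angle).
In Python, from workcell import ctrl, viewer, recognise gives the robot as it stands.
- The arm moves only by the shell command python3 -m handwheel 'ROWS'. ROWS is JSON, a list of rows, each an object of numbers: "gripper": the closure, from 0 (fully open) to 1 (shut); "tx", "ty", "tz": the shift along the tool's x, y, z in m; "rx", "ry", "rz": the turn, a rotation vector about the tool's x, y, z in degrees. In form: [{"gripper": .., "tx": .., "ty": .., "tz": .., "rx": .., "ry": .., "rz": ..}, ...]. A call has 1 to 8 rows; each row shifts and turns the commanded pose from where the row before left it, along the tool's axes as they then stand; what a row does not reach is not made up. A row lasts 1/8 s, in which the tool goes at most 62.5 mm and 10.7 degrees, less where a joint would pass 70% of its speed; a pose out of reach is approached as far as the arm can. A call with a gripper value outside its range is refused whole. The fingers move at their own pace and stop on an object; the grip force is fixed at half the most. Time passes only in rows, so rows that do not move let the fingers close. It gives the time, the measured TCP pose, the force and the opening at its end, in the units of the state.
- ctrl.get_obs(): the state, without advancing time (a new reading comes with each control period).
- viewer.get_image(name): name is "scene" or "side" or "wrist"; returns a dict with "image" (480x640x3 uint8, red, green, blue), "range_z" (480x640 float32, mm along the optical axis (not along the pixel's ray), 0 where there is no reading), "vfov" (degrees; the focal length in pixels is half the picture's height over the tangent of half this angle, whatever the lens; pixels are square), "cx", "cy" (the principal point, pixels), "extrinsics" (4x4, takes a point from world to camera coordinates); the wrist camera has in their place "T_tool_cam" (4x4, takes a point from camera to tool coordinates, whose origin is the TCP and whose axes are the flange's). Camera axes: x right, y up, looking along -z (the intrinsics and any distortion apply to the point x, -y, -z); pixel columns grow to the right and rows downward; lengths in mm; the calibration is good to about 2 mm. A picture is of the moment at which its call begins: read the wrist's pose just before it.
- ctrl.close_job(): hands the job in, once; it reports no verdict.
Trained networks look in a picture, given as the dict that the camera call returned (one of the last four; its "shot" number tells which), for a name from the list of things; names that differ only in an ending like _2 or _b are one class to them, and where a whole thing is asked for, a point or a joint stands for the part that bears it (a point fixed in the world has none). Each returns a list of dicts, best first, with "p" (0 to 1); they miss things now and then, are a little off and sometimes report something else, mostly with a low value. They report only what shows in the picture. A call takes as long as a camera call. They do not tell look-alikes from the thing itself.
- recognise(picture, name): "xy" ([column, row] as shares, 0 to 1, of the picture: columns of its width, rows of its height, amid what is visible of it).
The state is a dict: "t": time; "qpos": joint angles; "qvel": joint speeds; "joint_torque": joint torques, N m; "ee_pos": TCP position; "orientation": TCP orientation; "ft_force": force on the tool from outside, world axes, zero at the start; "moment": the same for the moment, N m; "width": finger opening in mm.
Only numpy, scipy, OpenCV 4.12 (cv2) and the standard library are available. Lean on these libraries where they do the work, as an engineer would, in place of code of your own. Each camera call takes 0.05 s, during which the arm holds its last target.

TASK

Get the bedside scent diffuser ready for a refill: first take the fresh green capsule from the pocket tray and stand it fully home in the diffuser's open well, letting it go there. Then unscrew the blue filler cap, which may have either thread hand (nothing shows which, so try it gently both ways and do not yank it), lift it off, and finish still holding it in the gripper, roughly upright and still, at least 5 cm above where it sat. Leave the spent grey capsules in their pockets and the other things on the table where they are.

Things in the scene. Friction and masses are not known exactly. Their poses are not given: they have to be found in the camera images.
- fresh_center (a point): Centre (half-way up) of the loose fresh scent capsule: a green upright cylinder with a narrow white band low down, 14 mm in diameter, 45 mm tall, about 20 g. It stands in one of the tray's pockets, 14 mm deep, with 31 mm showing above the tray's top. z is its axis.
- spent1_center (a point): Centre of a spent capsule, grey with a white band, same size, in another pocket of the tray. Leave it.
- spent2_center (a point): Centre of the other spent grey capsule, same size, in another pocket. Leave it.
- tray: Black pocket tray fixed to the table, 125 x 125 x 18 mm, origin at the centre of its underside. Four square pockets, 16.5 mm wide and 14 mm deep, at x, y = +-27 mm in its frame (54 mm apart); which three are filled, and with which capsule, varies; one is empty.
- well (a point): Centre of the mouth of the diffuser's open capsule well: a round hole 19 mm in diameter with a 2 mm chamfer, 14 mm deep, with a flat floor, in the white deck 50 mm above the table. A capsule fully home stands in it with 31 mm showing, its centre 8.5 mm above this point. The axes are the diffuser's.
- diffuser: Scent diffuser, fixed firmly: a box with a light wood lower part and a white deck, 120 mm (x) by 220 mm (y), 50 mm high, origin at the centre of its underside. The capsule well lies at y = +55 mm, the capped filler neck at y = -55 mm in its frame.
- neck (a point): Point on the diffuser's neck axis where the centre of the seated cap is, 16.5 mm above the deck; axes of the diffuser. Short lug thread, hand random and unseen. The wrong way: hard stop after about 0.2 rad; as grip and arm give, the moment shows at 0.3 to 0.5 rad: 0.2 to 0.4 N m at 22 N grip, then the fingers slip. The right way: under 0.15 N m, free after 1 rad; the cap does not rise by itself while turning.
- cap_center (a point): Centre (half-way up) of the loose blue filler cap: upright, round, ribbed, 48 mm in diameter, 29 mm tall, about 80 g, underside 2 mm above the deck. A white line on top points to its own +x (at the start within 0.05 rad of the diffuser's x). Turned the right way by 60 to 110 degrees (1.3 rad is best, one grasp does it) it lifts straight off. A grip of 15 to 30 N is enough.
- book: Blue book lying flat, 110 x 170 x 18 mm, origin at the centre of its underside. Bystander.
- sunglasses: Dark sunglasses standing with arms open, about 140 x 125 x 45 mm, origin under the bridge. Bystander.
- tumbler: Glass tumbler, 68 mm across, 90 mm tall, origin at its foot. Bystander.
- vase: Glass vase of small white flowers, 70 mm across at the rim, 130 mm tall, flowers to 235 mm and 65 mm out, origin at its foot. Bystander.
- clock: White bedside clock, 50 x 100 x 100 mm, origin at the centre of its underside. Bystander.
There are look-alikes about, which are no part of the job. What is shaped like the part that bears cap_center but pink or red is not meant.

How it is judged:
By the outcome, as a careful person would: the job done as asked, in the order asked, and still so for the second after the job is handed in, while the arm keeps its last pose, push and grip.
It also fails if it takes over 64 s, if anything falls off the work surface, if the arm or the gripper's body presses on something with over 40 N, if the wrist force passes 120 N, or if a joint passes its speed limit or range.

## Working session

There is one attempt and no reset: what is moved stays moved. The work goes in short steps, Python scripts to look and compute and a shell command to move; the robot and the scene stay as the last step left them, time stands still between calls to the robot, and variables do not carry over. Pictures are saved under pics/ and viewed, and the job is handed in when it is done.

```bash
ls; mkdir -p pics
cat > h.py <<'E'
import numpy as np, cv2
from scipy.spatial.transform import Rotation as R
from workcell import ctrl, viewer, recognise
def shot(name):
    o=ctrl.get_obs(); p=viewer.get_image(name); p['obs']=o
    if name=='wrist':
        T=np.eye(4);T[:3,:3]=R.from_rotvec(o['orientation']).as_matrix();T[:3,3]=o['ee_pos']
        p['c2w']=T@np.array(p['T_tool_cam'])
    else: p['c2w']=np.linalg.inv(np.array(p['extrinsics']))
    p['f']=240/np.tan(np.radians(p['vfov'])/2)
    return p
def save(p,n,crop=None,s=1):
    im=p['image'][:,:,::-1]
    if crop: im=im[crop[1]:crop[3],crop[0]:crop[2]]
    im=cv2.resize(im,None,fx=s,fy=s,interpolation=cv2.INTER_CUBIC) if s!=1 else im
    cv2.imwrite('pics/'+n+'.png',im)
def ray(p,u,v):
    d=np.array([(u-p['cx'])/p['f'],-(v-p['cy'])/p['f'],-1.])
    return p['c2w'][:3,3],p['c2w'][:3,:3]@d
def atz(p,u,v,z):
    o,d=ray(p,u,v); return o+d*(z-o[2])/d[2]
def dep(p,u,v):
    o,d=ray(p,u,v); return o+d*p['range_z'][int(round(v)),int(round(u))]
def proj(p,X):
    c=np.linalg.inv(p['c2w'])@np.append(X,1); return p['cx']+p['f']*c[0]/-c[2], p['cy']+p['f']*c[1]/c[2]
E
python3 - <<'E'
from h import *
o=ctrl.get_obs();print({k:np.round(v,3) for k,v in o.items()})
for n in ['scene','side','wrist']:
    p=shot(n);save(p,n+'0');print(n,[k for k in p],p['vfov'],p['cx'],p['cy'],{k:p[k] for k in p if 'dist' in k})
    print(np.round(p['c2w'],3))
    for t in ['fresh_center','spent1_center','cap_center','well','neck','tray','diffuser']:
        print(t,[(round(r['p'],2),round(r['xy'][0]*640),round(r['xy'][1]*480)) for r in recognise(p,t)])
E
```

```text
pics
{'t': np.float64(0.0), 'qpos': array([-1.35 ,  0.424,  1.631, -0.   ,  1.089, -0.019]), 'qvel': array([-0.   ,  0.001, -0.001, -0.001, -0.   ,  0.001]), 'joint_torque': array([ 1.0000e-03, -5.4463e+01, -2.7367e+01,  6.4000e-02,  2.3000e-02,
       -0.0000e+00]), 'ee_pos': array([ 148.39 , -606.854,  403.905]), 'orientation': array([-3.118, -0.376,  0.   ]), 'ft_force': array([-0.161, -0.625, -0.563]), 'moment': array([-0.05 , -0.019,  0.012]), 'width': np.float64(88.066)}
scene ['image', 'range_z', 'vfov', 'cx', 'cy', 'extrinsics', 'shot', 'obs', 'c2w', 'f'] 55.56455134743734 320.081512854319 242.46548165125245 {}
[[ 1.880000e-01 -5.390000e-01  8.210000e-01  1.445845e+03]
 [ 9.820000e-01  1.080000e-01 -1.540000e-01 -1.742810e+02]
 [-6.000000e-03  8.360000e-01  5.490000e-01  6.819430e+02]
 [ 0.000000e+00  0.000000e+00  0.000000e+00  1.000000e+00]]
fresh_center [(0.55, 394, 243), (0.3, 97, 270)]
spent1_center [(0.43, 396, 260)]
cap_center [(0.95, 213, 305), (0.81, 222, 250), (0.79, 170, 246), (0.68, 215, 234)]
well [(0.72, 249, 261), (0.59, 113, 267)]
neck [(0.9, 245, 259)]
tray [
[... 444 characters left out ...]
]
fresh_center [(0.63, 312, 304), (0.24, 351, 234)]
spent1_center []
cap_center [(0.78, 394, 205), (0.54, 345, 209), (0.44, 309, 212)]
well [(0.58, 354, 231)]
neck [(0.83, 351, 234), (0.3, 342, 173)]
tray [(0.69, 298, 308)]
diffuser [(0.7, 350, 234)]
wrist ['image', 'range_z', 'vfov', 'cx', 'cy', 'T_tool_cam', 'shot', 'obs', 'c2w', 'f'] 64.36470213250387 324.3276399856258 243.18278962234191 {}
[[ 2.37000e-01  9.32000e-01  2.73000e-01  2.22046e+02]
 [-9.71000e-01  2.27000e-01  6.70000e-02 -5.88782e+02]
 [ 0.00000e+00 -2.81000e-01  9.60000e-01  3.84418e+02]
 [ 0.00000e+00  0.00000e+00  0.00000e+00  1.00000e+00]]
fresh_center []
spent1_center []
cap_center []
well []
neck []
tray []
diffuser []
```

View pics/scene0.png

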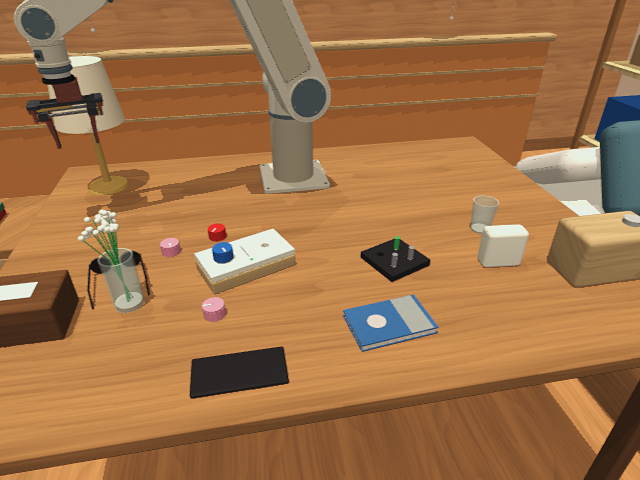

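View pics/side0.png

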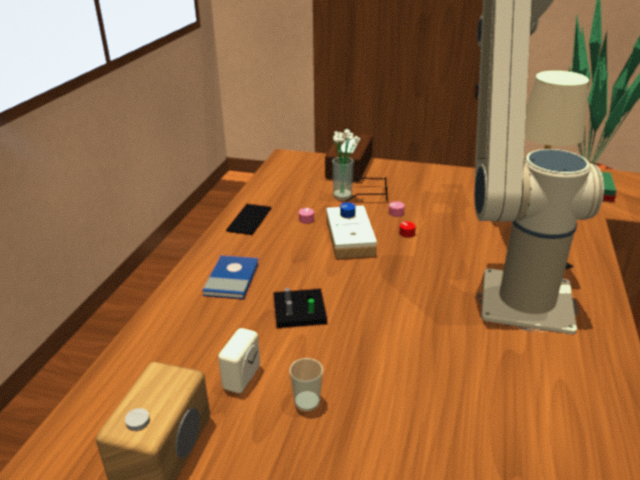

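The scene shows the blue cap on the diffuser at (222,252), with red (217,231) and pink (170,246), (213,309) look-alikes off it. The well is at (265,244). The green capsule is at (397,243), with grey ones at (395,260) and (410,254). Next I locate them.

Run:
```python
from h import *
p=shot('scene');save(p,'crop1',(150,210,470,330),2.5)
q=shot('side');save(q,'crop2',(260,180,440,340),4)
for nm,P in (('sc',p),('sd',q)):
  hsv=cv2.cvtColor(P['image'],cv2.COLOR_RGB2HSV)
  for n,lo,hi in(('green',(45,120,60),(75,255,255)),('blue',(108,180,80),(125,255,255))):
    m=cv2.inRange(hsv,lo,hi)
    k,l,s,c=cv2.connectedComponentsWithStats(m)
    for i in range(1,k):
        if s[i,4]>15:
            vs,us=np.where(l==i)
            pts=np.array([dep(P,u,v) for u,v in zip(us,vs)])
            print(nm,n,s[i],np.round(c[i]),np.round(np.median(pts,0)),'top',np.round(pts[:,2].max()))
for u,v in((265,244),(394,260),(410,254),(412,272),(365,255),(398,238),(427,259),(200,266),(240,238),(290,235)):
    print(u,v,np.round(dep(p,u,v)))
```

```text
sc green [102 233  17  32 147] [113. 250.] [ 594. -455.  144.] top 682.0
sc green [393 236   7  13  66] [396. 242.] [519. 199.  35.] top 53.0
sc blue [598  99  42  34 452] [618. 114.] [-497. 1706.  -33.] top 682.0
sc blue [213 250  20  13 145] [223. 256.] [ 543. -235.   69.] top 682.0
sd green [591   0   9  45 234] [596.  28.] [ -310. -1910.   295.] top 927.0
sd green [574  27  15  49 356] [580.  55.] [ -244. -1739.   206.] top 927.0
sd green [635  39   5  15  38] [638.  46.] [ -479. -1755.   259.] top 927.0
sd green [590  53  16  69 717] [599.  89.] [ -350. -1646.    74.] top 927.0
sd green [607  53  33  78 732] [623.  96.] [ -470. -1646.    42.] top 927.0
sd green [339 152   9  12  51] [343. 158.] [ 593. -457.  139.] top 168.0
sd green [604 174  10  18 119] [608. 183.] [ -391. -1215.  -189.] top 927.0
sd green [308 298   7  15  72] [311. 304.] [516. 201.  37.] top 56.0
sd blue [342 203  12  10  76] [348. 208.] [ 521. -228.   84.] top 89.0
265 244 [ 473. -134.   45.]
394 260 [593. 168.  37.]
410 254 [572. 217.  34.]
412 272 [606. 213.   4.]
365 255 [532. 113.  18.]
398 238 [519. 202.  50.]
427 259 [583. 259.  20.]
200 266 [ 522. -296.   34.]
240 238 [ 364. -197.    3.]
290 235 [377. -59.   3.]
```

```bash
sleep 1; ls pics
```

```text
crop1.png
crop2.png
scene0.png
side0.png
wrist0.png
```

View pics/crop1.png

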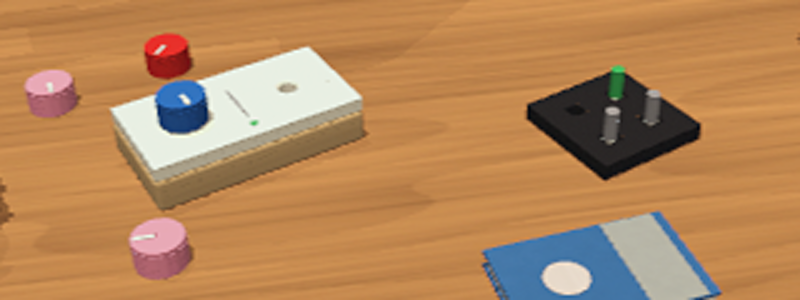

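View pics/crop2.png

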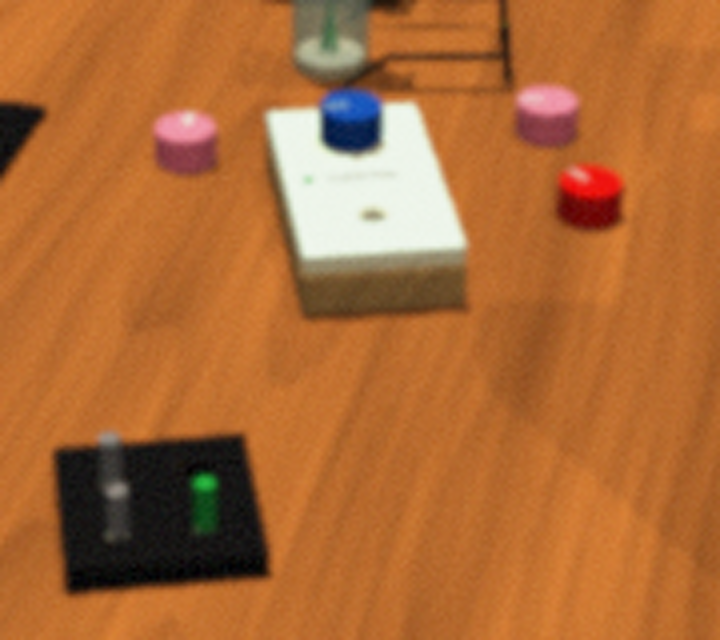

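Green at about (519,200) mm is the only fresh capsule; the greys lie +54 mm along the tray axis and diagonally. The blue cap is on the diffuser at about (525,-232). I'll get a wrist view of the diffuser on the way.

```bash
python3 -m handwheel '[{"tx":0.05,"ty":-0.036},{"tx":0.05,"ty":-0.036},{"tx":0.05,"ty":-0.036},{"tx":0.05,"ty":-0.036},{"tx":0.05,"ty":-0.036},{"tx":0.05,"ty":-0.036},{"tx":0.05,"ty":-0.036},{"tx":0.05,"ty":-0.036}]'
python3 -m handwheel '[{"tx":0.03,"ty":-0.03},{}]'
python3 - <<'E'
from h import *
p=shot('wrist');save(p,'w1');print(p['obs']['t'],p['obs']['ee_pos'],p['obs']['orientation'])
for t in ['cap_center','well','neck','diffuser']:
        print(t,[(round(r['p'],2),round(r['xy'][0]*640),round(r['xy'][1]*480)) for r in recognise(p,t)])
E
```

```text
1.3 [ 148.46402504 -607.09414106  404.67588696] [-3.11901792e+00 -3.75816217e-01 -1.05020044e-05]
cap_center []
well []
neck []
diffuser []$[0]: bad value
$[0]: bad value
```

View pics/w1.png

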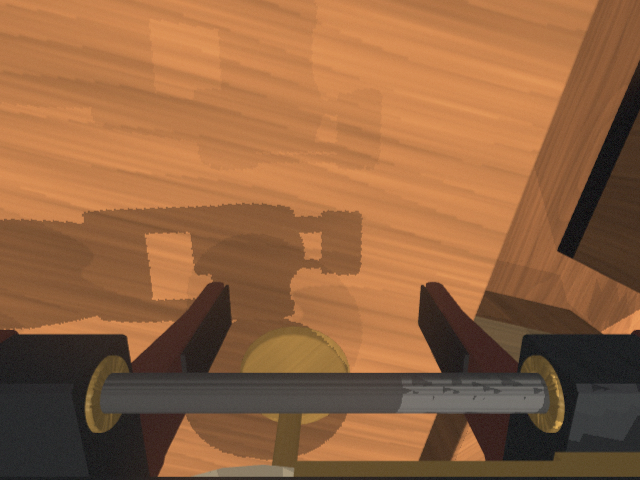

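The rows need every key, so nothing has moved. The wrist view shows the fingers at columns 220 and 430.

```bash
python3 -m handwheel '[{"gripper":0,"tx":0.05,"ty":-0.036,"tz":0,"rx":0,"ry":0,"rz":0},{"gripper":0,"tx":0.05,"ty":-0.036,"tz":0,"rx":0,"ry":0,"rz":0},{"gripper":0,"tx":0.05,"ty":-0.036,"tz":0,"rx":0,"ry":0,"rz":0},{"gripper":0,"tx":0.05,"ty":-0.036,"tz":0,"rx":0,"ry":0,"rz":0},{"gripper":0,"tx":0.05,"ty":-0.036,"tz":0,"rx":0,"ry":0,"rz":0},{"gripper":0,"tx":0.05,"ty":-0.036,"tz":0,"rx":0,"ry":0,"rz":0},{"gripper":0,"tx":0.05,"ty":-0.036,"tz":0,"rx":0,"ry":0,"rz":0},{"gripper":0,"tx":0.02,"ty":-0.03,"tz":0,"rx":0,"ry":0,"rz":0}]'
python3 - <<'E'
from h import *
p=shot('wrist');save(p,'w2');print(p['obs']['t'],p['obs']['ee_pos'],p['obs']['orientation'])
for t in ['cap_center','well','neck','diffuser']:
        print(t,[(round(r['p'],2),round(r['xy'][0]*640),round(r['xy'][1]*480)) for r in recognise(p,t)])
E
```

```text
t: 2.55
ee_pos: [442.6, -243.3, 405.0]
orientation: [3.118, 0.379, 0.002]
ft_force: [0.5, 0.3, -0.5]
width: 88.1
2.55 [ 442.6412753  -243.32558285  404.97233787] [3.11811842e+00 3.78821726e-01 1.80097489e-03]
cap_center [(0.86, 448, 283), (0.7, 344, 129), (0.68, 319, 308), (0.42, 409, 0)]
well [(0.88, 270, 132)]
neck [(0.76, 271, 135)]
diffuser [(0.8, 269, 129)]
```

View pics/w2.png

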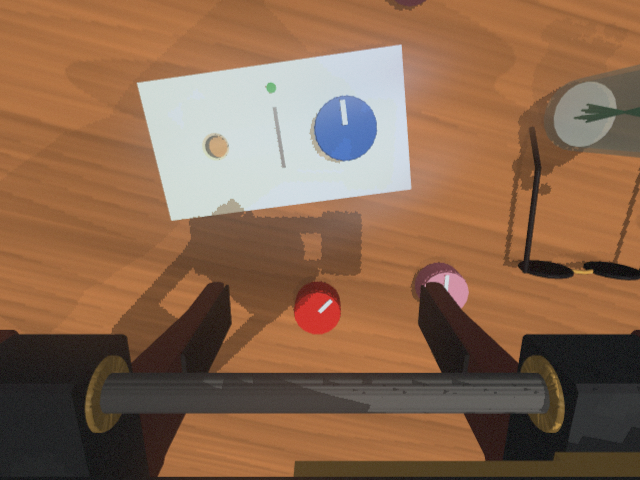

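The well mouth is at (217,146), the blue cap top at (345,128) with its line pointing up, and the deck corners at (137,83), (401,45), (411,188), (171,220). The red (317,307) and pink (442,290) caps are off to the side.

Run:
```python
from h import *
p=shot('wrist');save(p,'w2c',(180,80,400,200),3.6)
img=p['image'];hsv=cv2.cvtColor(img,cv2.COLOR_RGB2HSV)
m=cv2.inRange(hsv,(105,100,60),(125,255,255));k,l,s,c=cv2.connectedComponentsWithStats(m)
i=1+np.argmax(s[1:,4]);cap=(l==i).astype(np.uint8)
cs,_=cv2.findContours(cap,cv2.RETR_EXTERNAL,cv2.CHAIN_APPROX_NONE);e=cv2.fitEllipse(cv2.convexHull(max(cs,key=len)));print('cap',e,atz(p,*e[0],81),dep(p,*e[0]))
w=np.zeros((480,640),np.uint8);w[130:165,200:236]=(hsv[130:165,200:236,1]>45)
k,l,s,c=cv2.connectedComponentsWithStats(w);i=1+np.argmax(s[1:,4]);print('well',s[i],c[i],atz(p,*c[i],50),dep(p,*c[i]),dep(p,245,170))
cor=[(137,83),(401,45),(411,188),(171,220)]
W=np.array([atz(p,*q,50) for q in cor]);print(W.round(1),W.mean(0).round(1),[np.linalg.norm(W[i]-W[i-1]).round(1) for i in range(4)])
g=cv2.minAreaRect(W[:,:2].astype(np.float32));print(g)
d=(W[0]+W[3]-W[1]-W[2])/2;d/=np.linalg.norm(d);a=np.arctan2(d[1],d[0]);print('y axis',d,'yaw',a-np.pi/2)
for s_ in (55,-55): print(W.mean(0)+d*s_)
```

```text
cap ((342.93853759765625, 125.00749206542969), (61.08000564575195, 63.16215133666992), 42.785743713378906) [ 522.34442057 -240.14472035   81.        ] [ 522.36751689 -240.18201459   80.11809995]
well [207 132  18  23 315] [215.46031746 143.25079365] [ 483.14580405 -140.05522058   50.        ] [ 481.9220927  -136.63838233   36.89891548] [ 466.86547135 -168.25338918   48.86627087]
[[ 515.   -70.5   50. ]
 [ 592.8 -271.    50. ]
 [ 486.2 -312.7   50. ]
 [ 407.6 -111.9   50. ]] [ 500.4 -191.5   50. ] [np.float64(115.1), np.float64(215.1), np.float64(114.4), np.float64(215.6)]
((500.4706115722656, -191.35714721679688), (115.08082580566406, 215.6051788330078), 21.3593692779541)
y axis [-0.36320829  0.93170797  0.        ] yaw 0.371709045180753
[ 480.43291424 -140.27667071   50.        ]
[ 520.38582643 -242.76454711   50.        ]
```

View pics/w2c.png

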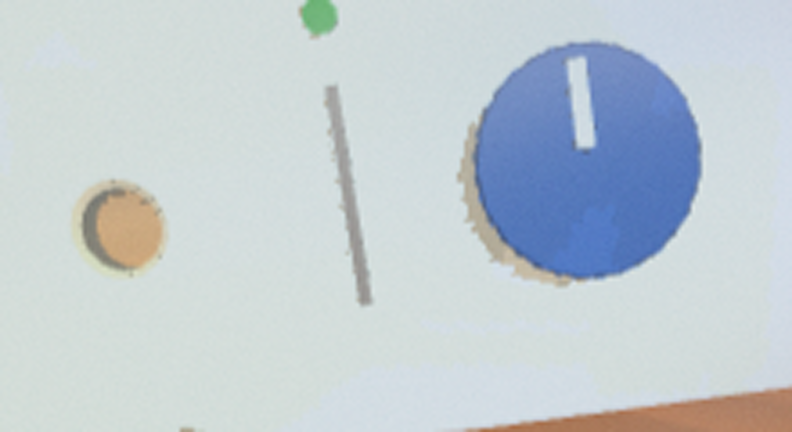

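```bash
python3 -m handwheel '[{"gripper":0,"tx":0.02,"ty":-0.052,"tz":0,"rx":0,"ry":0,"rz":0},{"gripper":0,"tx":0.02,"ty":-0.052,"tz":0,"rx":0,"ry":0,"rz":0},{"gripper":0,"tx":0.02,"ty":-0.052,"tz":0,"rx":0,"ry":0,"rz":0},{"gripper":0,"tx":0.02,"ty":-0.052,"tz":0,"rx":0,"ry":0,"rz":0},{"gripper":0,"tx":0.02,"ty":-0.052,"tz":0,"rx":0,"ry":0,"rz":0},{"gripper":0,"tx":0.02,"ty":-0.052,"tz":0,"rx":0,"ry":0,"rz":0},{"gripper":0,"tx":0.02,"ty":-0.052,"tz":0.04,"rx":0,"ry":0,"rz":0},{"gripper":0.3,"tx":0.02,"ty":-0.048,"tz":0.04,"rx":0,"ry":0,"rz":0}]'
python3 - <<'E'
from h import *
p=shot('wrist');save(p,'w3');print(p['obs']['t'],p['obs']['ee_pos'],p['obs']['orientation'],p['obs']['qvel'].round(2))
for t in ['fresh_center','spent1_center','tray']:
        print(t,[(round(r['p'],2),round(r['xy'][0]*640),round(r['xy'][1]*480)) for r in recognise(p,t)])
E
```

```text
t: 3.85
ee_pos: [498.4, 186.1, 329.9]
orientation: [-3.119, -0.373, -0.004]
ft_force: [0.8, -1.1, -0.5]
width: 81.0
3.85 [498.43245911 186.10562885 329.94560721] [-3.11902461 -0.37288809 -0.00412322] [ 0.68  0.71 -0.18 -0.   -0.52  0.68]
fresh_center [(0.89, 308, 216)]
spent1_center [(0.63, 377, 127)]
tray [(0.7, 344, 163)]
```

View pics/w3.png

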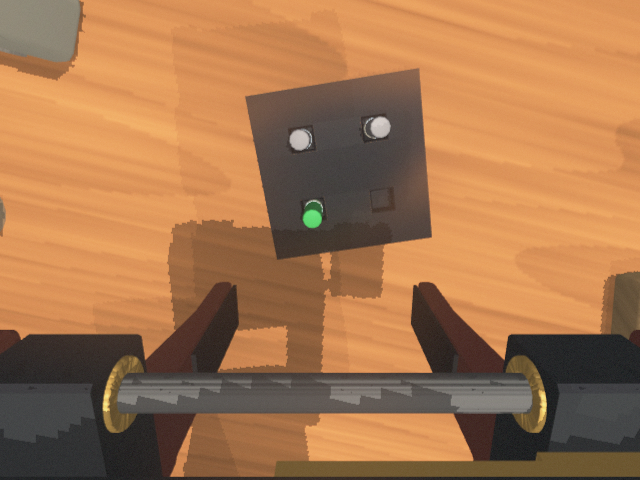

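Tray at the centre: green top at (312,217), greys at (300,140) and (377,128), empty pocket at (382,198). The arm was still moving, so I measure again now it has settled.

```bash
cat > g.py <<'E'
from h import *
def green(p):
    hsv=cv2.cvtColor(p['image'],cv2.COLOR_RGB2HSV)
    m=cv2.inRange(hsv,(45,100,120),(75,255,255));k,l,s,c=cv2.connectedComponentsWithStats(m)
    i=1+np.argmax(s[1:,4]);cs,_=cv2.findContours((l==i).astype(np.uint8),0,cv2.CHAIN_APPROX_NONE)
    return (l==i),s[i],c[i],max(cs,key=len)
def totool(o,X):
    M=R.from_rotvec(o['orientation']).as_matrix();return M.T@(X-o['ee_pos'])
E
python3 -m handwheel '[{"gripper":0.3,"tx":0,"ty":0,"tz":0,"rx":0,"ry":0,"rz":0}]'
python3 - <<'E'
from g import *
p=shot('wrist');save(p,'w4c',(230,60,450,270),2.8)
m,s,c,cs=green(p);print(s,c)
vs,us=np.where(m);pts=np.array([dep(p,u,v) for u,v in zip(us,vs)])
t=pts[:,2]>45;print(t.sum(),pts[t].mean(0),(pts[t].max(0)+pts[t].min(0))/2)
hull=cv2.fitEllipse(np.array([[u,v] for u,v in zip(us[t],vs[t])],np.float32))
C=np.array([us[t].mean(),vs[t].mean()]);X=atz(p,*C,49);print('px',C,'world',X,'tool',totool(p['obs'],X),p['obs']['ee_pos'],p['obs']['orientation'],p['obs']['qvel'].round(2))
q=shot('wrist');
for u,v in ((300,140),(377,128),(382,198)): print(dep(p,u,v).round(1))
E
```

```text
t: 4.18
ee_pos: [498.0, 184.2, 331.0]
orientation: [-3.119, -0.373, -0.002]
ft_force: [-0.8, 0.4, 0.2]
width: 61.4
[300 207  19  19 289] [309.28373702 216.07266436]
289 [514.052938   199.17309402  48.63000522] [513.91512785 199.13027706  47.9223191 ]
px [309.28373702 216.07266436] world [514.1442764  199.17948392  49.        ] tool [ 18.88021927 -10.83105593 282.04600951] [497.99353287 184.15351683 331.02322551] [-3.11936348e+00 -3.72816681e-01 -1.99568152e-03] [-0.   -0.01 -0.    0.   -0.    0.  ]
[562.9 216.7  49.4]
[582.2 169.1  48.7]
[532.6 144.6   3.4]
```

View pics/w4c.png

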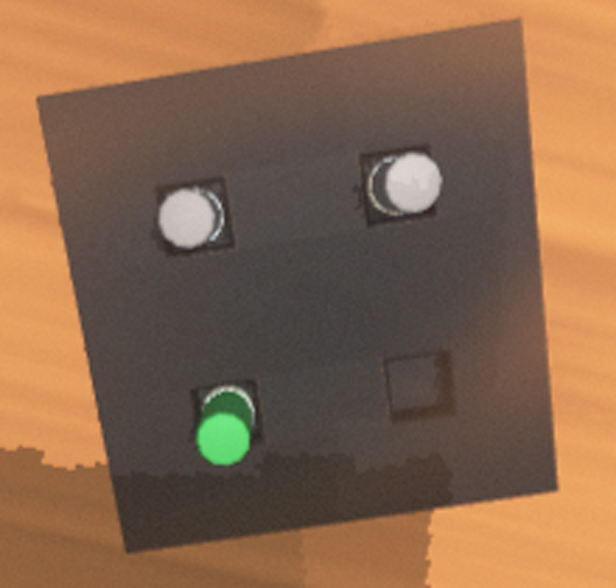

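```bash
python3 -m handwheel '[{"gripper":0.3,"tx":0.01,"ty":-0.006,"tz":0.02,"rx":0,"ry":0,"rz":0},{"gripper":0.3,"tx":0.009,"ty":-0.005,"tz":0.03,"rx":0,"ry":0,"rz":0},{"gripper":0.3,"tx":0,"ty":0,"tz":0.02,"rx":0,"ry":0,"rz":0},{"gripper":0.3,"tx":0,"ty":0,"tz":0,"rx":0,"ry":0,"rz":0},{"gripper":0.3,"tx":0,"ty":0,"tz":0,"rx":0,"ry":0,"rz":0}]'
python3 - <<'E'
from g import *
p=shot('wrist');save(p,'w5')
m,s,c,cs=green(p);print(s,c)
vs,us=np.where(m);pts=np.array([dep(p,u,v) for u,v in zip(us,vs)])
t=pts[:,2]>45
C=np.array([us[t].mean(),vs[t].mean()]);X=atz(p,*C,49);print('px',C,'world',X,'tool',totool(p['obs'],X),p['obs']['ee_pos'],p['obs']['width'])
E
```

```text
t: 4.9
ee_pos: [513.8, 200.3, 261.3]
orientation: [-3.119, -0.374, -0.002]
ft_force: [-0.2, -0.1, -0.4]
width: 61.6
[315 267  25  23 439] [327.05694761 278.06150342]
px [327.05694761 278.06150342] world [514.28523342 199.30404166  49.        ] tool [-8.14230702e-02  1.15835432e+00  2.12323001e+02] [513.76900541 200.32731644 261.32308297] 61.566843087539056
```

View pics/w5.png

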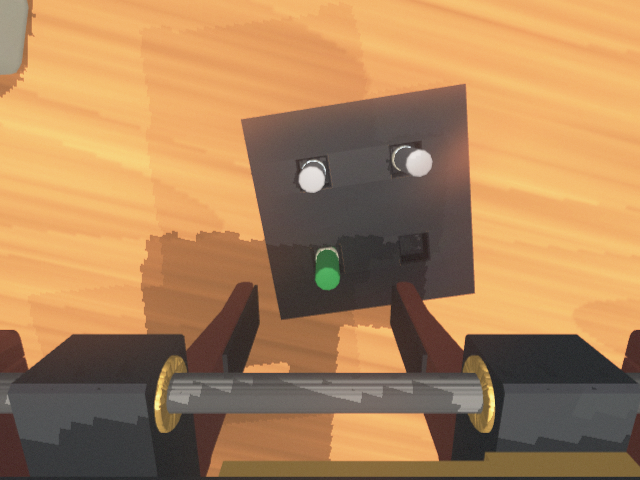

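The green top at (327,278) sits centred between the fingertips (259 and 390), and the position agrees with the last reading. I descend and grip.

```bash
python3 -m handwheel '[{"gripper":0.3,"tx":0,"ty":0.001,"tz":0.025,"rx":0,"ry":0,"rz":0},{"gripper":0.3,"tx":0,"ty":0,"tz":0.02,"rx":0,"ry":0,"rz":0},{"gripper":0.3,"tx":0,"ty":0,"tz":0.012,"rx":0,"ry":0,"rz":0},{"gripper":0.3,"tx":0,"ty":0,"tz":0,"rx":0,"ry":0,"rz":0},{"gripper":1,"tx":0,"ty":0,"tz":0,"rx":0,"ry":0,"rz":0},{"gripper":1,"tx":0,"ty":0,"tz":0,"rx":0,"ry":0,"rz":0},{"gripper":1,"tx":0,"ty":0,"tz":0,"rx":0,"ry":0,"rz":0},{"gripper":1,"tx":0,"ty":0,"tz":0,"rx":0,"ry":0,"rz":0}]'
python3 - <<'E'
from g import *
p=shot('wrist');save(p,'w6')
E
```

```text
t: 5.95
ee_pos: [513.6, 199.9, 203.4]
orientation: [-3.119, -0.376, -0.001]
ft_force: [-0.4, 0.4, 0.5]
width: 25.2
```

View pics/w6.png

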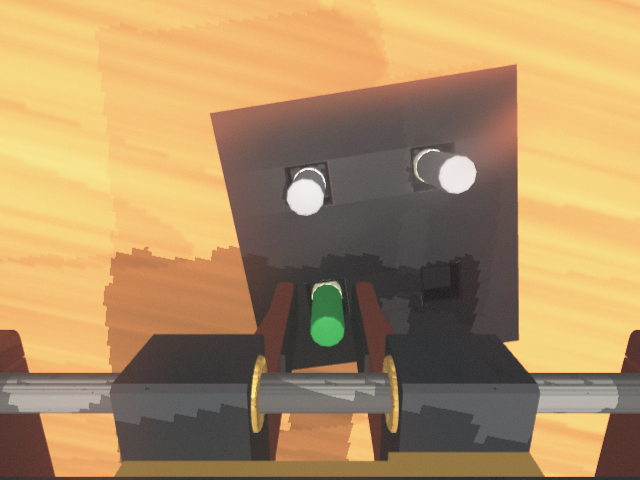

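The fingers are straddling the green capsule at (327,330) and still closing. I let them finish, then lift.

```bash
python3 -m handwheel '[{"gripper":1,"tx":0,"ty":0,"tz":0,"rx":0,"ry":0,"rz":0},{"gripper":1,"tx":0,"ty":0,"tz":0,"rx":0,"ry":0,"rz":0},{"gripper":1,"tx":0,"ty":0,"tz":0,"rx":0,"ry":0,"rz":0}]'
python3 -m handwheel '[{"gripper":1,"tx":0,"ty":0,"tz":-0.015,"rx":0,"ry":0,"rz":0},{"gripper":1,"tx":0,"ty":0,"tz":-0.025,"rx":0,"ry":0,"rz":0},{"gripper":1,"tx":0,"ty":0,"tz":-0.04,"rx":0,"ry":0,"rz":0},{"gripper":1,"tx":0,"ty":0,"tz":-0.02,"rx":0,"ry":0,"rz":0},{"gripper":1,"tx":0,"ty":0,"tz":0,"rx":0,"ry":0,"rz":0},{"gripper":1,"tx":0,"ty":0,"tz":0,"rx":0,"ry":0,"rz":0}]'
python3 - <<'E'
from g import *
p=shot('wrist');save(p,'w7')
m,s,c,cs=green(p);print(s,c)
vs,us=np.where(m)
z=p['range_z'][vs,us];print(np.percentile(z,[5,50,95]))
P=np.array([dep(p,u,v) for u,v in zip(us,vs)]);T=np.array([totool(p['obs'],x) for x in P]);print(T.min(0),T.max(0))
t=T[:,2]<T[:,2].min()+3;print('top centre tool',T[t].mean(0),t.sum(),'px',us[t].mean(),vs[t].mean())
E
```

```text
t: 6.38
ee_pos: [513.6, 199.8, 203.2]
orientation: [-3.119, -0.376, -0.0]
ft_force: [0.4, 0.2, 1.1]
width: 13.4
t: 7.12
ee_pos: [513.2, 199.7, 302.8]
orientation: [3.119, 0.376, -0.001]
ft_force: [0.0, -0.6, -0.6]
width: 13.8
[309 316  32  30 758] [324.28891821 330.81662269]
[148.20045319 149.90630341 151.72377396]
[-6.1597611  -6.37858109 20.2668125 ] [ 75.82336547   5.8953434  156.0376651 ]
top centre tool [75.82336547 -0.31705994 20.2668125 ] 4 px 328.25 331.75
```

View pics/w7.png

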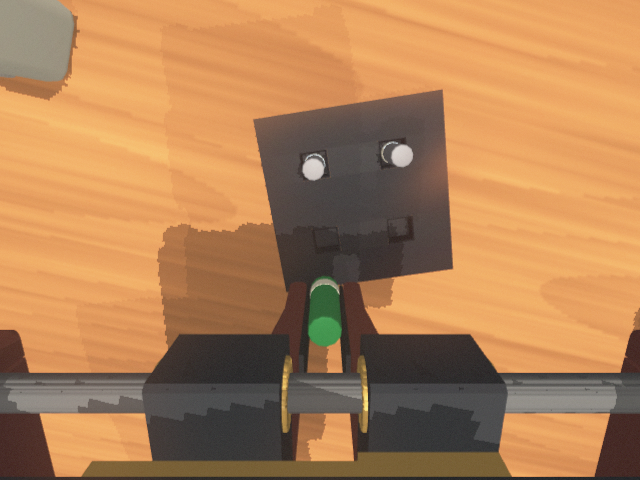

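Capsule held (13.8 mm opening), and upright in the picture from (324,288) to (324,331). Next I go to just short of the well, to look at it without the capsule in the way.

```bash
python3 -m handwheel '[{"gripper":1,"tx":-0.01,"ty":0.03,"tz":0,"rx":0,"ry":0,"rz":0},{"gripper":1,"tx":-0.025,"ty":0.05,"tz":0,"rx":0,"ry":0,"rz":0},{"gripper":1,"tx":-0.025,"ty":0.05,"tz":0,"rx":0,"ry":0,"rz":0},{"gripper":1,"tx":-0.025,"ty":0.05,"tz":0,"rx":0,"ry":0,"rz":0},{"gripper":1,"tx":-0.025,"ty":0.05,"tz":0,"rx":0,"ry":0,"rz":0},{"gripper":1,"tx":-0.025,"ty":0.05,"tz":0,"rx":0,"ry":0,"rz":0},{"gripper":1,"tx":-0.015,"ty":0.04,"tz":0,"rx":0,"ry":0,"rz":0},{"gripper":1,"tx":-0.01,"ty":0.002,"tz":0,"rx":0,"ry":0,"rz":0}]'
python3 -m handwheel '[{"gripper":1,"tx":0,"ty":0,"tz":0,"rx":0,"ry":0,"rz":0},{"gripper":1,"tx":0,"ty":0,"tz":0,"rx":0,"ry":0,"rz":0}]'
python3 - <<'E'
from g import *
p=shot('wrist');save(p,'w8');print(p['obs']['ee_pos'])
for t in ['cap_center','well','diffuser']:
        print(t,[(round(r['p'],2),round(r['xy'][0]*640),round(r['xy'][1]*480)) for r in recognise(p,t)])
print(proj(p,np.array([481.5,-139.5,50])))
E
```

```text
t: 8.18
ee_pos: [434.2, -153.0, 302.3]
orientation: [-3.119, -0.37, 0.001]
ft_force: [0.6, 1.1, -0.1]
width: 13.2
t: 8.43
ee_pos: [434.6, -149.9, 302.8]
orientation: [-3.118, -0.378, 0.001]
ft_force: [0.3, -0.1, -0.4]
width: 13.5
[ 434.60593817 -149.93784934  302.80258486]
cap_center [(0.78, 524, 155), (0.77, 592, 351)]
well [(0.6, 401, 153)]
diffuser [(0.96, 396, 149)]
(np.float64(326.80191105429907), np.float64(178.95829655394232))
```

View pics/w8.png

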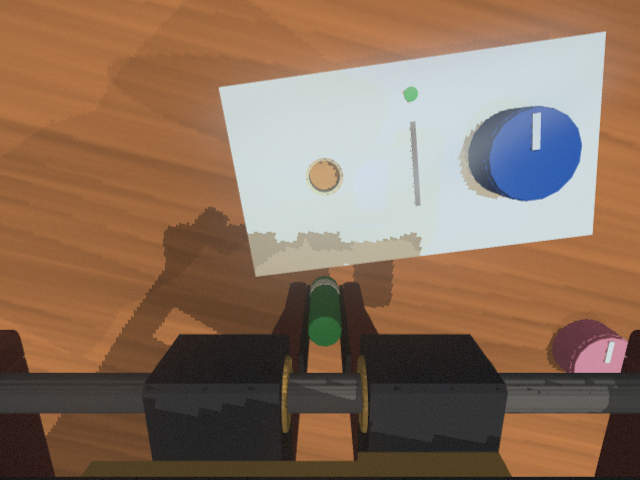

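The well mouth shows at (325,176), straight ahead of the held capsule, and the cap is undisturbed at (535,153).

Run:
```python
from g import *
p=shot('wrist');save(p,'w8c',(295,145,355,205),10)
hsv=cv2.cvtColor(p['image'],cv2.COLOR_RGB2HSV)
S=hsv[150:205,300:350,1].astype(float);b=np.median(S);print(b)
w=(S>b+15).astype(np.uint8);k,l,s,c=cv2.connectedComponentsWithStats(w);i=1+np.argmax(s[1:,4]);print(s[i])
cs,_=cv2.findContours((l==i).astype(np.uint8),0,cv2.CHAIN_APPROX_NONE);e=cv2.fitEllipse(max(cs,key=len));print(e)
u,v=e[0][0]+300,e[0][1]+150;X=atz(p,u,v,50);print(u,v,X,totool(p['obs'],X))
vs,us=np.where(l==i);print('bbox c',(us.min()+us.max())/2+300,(vs.min()+vs.max())/2+150)
W=np.array([atz(p,*q,50) for q in [(219,87),(605,32),(593,235),(256,277)]]);print(W.round(1),W.mean(0),[np.linalg.norm(W[i]-W[i-1]).round(1) for i in range(4)])
```

```text
15.0
[  6   9  36  36 984]
((23.393787384033203, 26.457134246826172), (35.064674377441406, 35.6481819152832), 109.0763931274414)
323.3937873840332 176.45713424682617 [ 482.90898554 -137.47652144   50.        ] [ 49.64322213  -0.85123031 253.12986171]
bbox c 323.5 176.5
[[ 517.7  -67.9   50. ]
 [ 595.8 -268.6   50. ]
 [ 487.9 -311.8   50. ]
 [ 409.2 -110.2   50. ]] [ 502.65826607 -189.61198349   50.        ] [np.float64(116.5), np.float64(215.3), np.float64(116.2), np.float64(216.4)]
```

View pics/w8c.png

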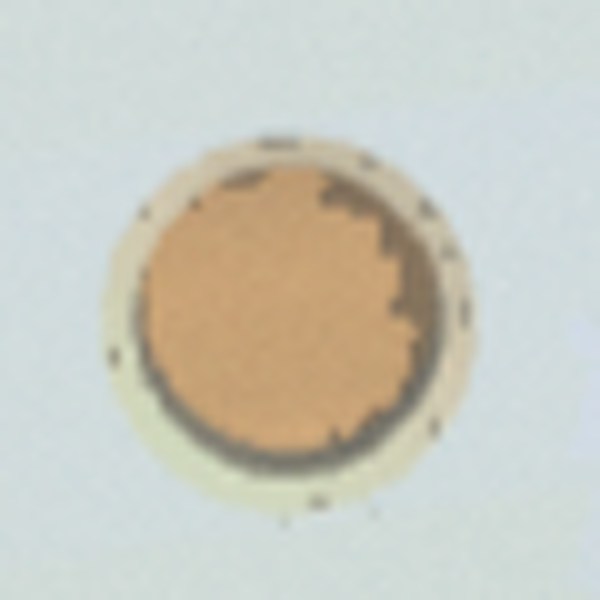

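```bash
python3 -m handwheel '[{"gripper":1,"tx":0.02,"ty":-0.0005,"tz":0.01,"rx":0,"ry":0,"rz":0},{"gripper":1,"tx":0.02,"ty":0,"tz":0.015,"rx":0,"ry":0,"rz":0},{"gripper":1,"tx":0.01,"ty":0,"tz":0.015,"rx":0,"ry":0,"rz":0},{"gripper":1,"tx":0,"ty":0,"tz":0,"rx":0,"ry":0,"rz":0},{"gripper":1,"tx":0,"ty":0,"tz":0,"rx":0,"ry":0,"rz":0}]'
python3 - <<'E'
from g import *
p=shot('wrist');save(p,'w9');save(p,'w9c',(270,220,380,350),5)
E
```

```text
t: 9.3
ee_pos: [482.5, -138.6, 263.1]
orientation: [-3.119, -0.376, 0.001]
ft_force: [-0.0, -0.1, -0.3]
width: 13.3
```

View pics/w9c.png

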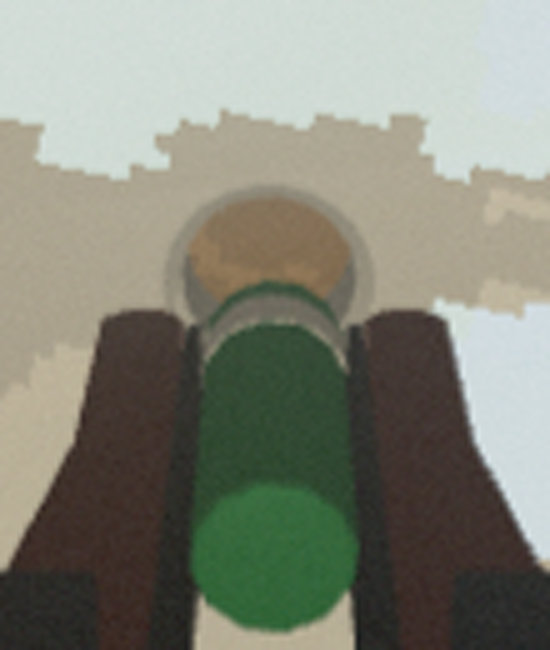

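Run:
```python
from g import *
p=shot('wrist');o=p['obs']
for n,u,v,z in(('capsule far edge',270+275/5,220+282/5,o['ee_pos'][2]-199),('cap L',270+203/5,220+340/5,64),('cap R',270+349/5,220+340/5,64),('well far rim',270+270/5,220+185/5,50),('well L',270+165/5,220+278/5,50),('well R',270+376/5,220+278/5,50)):
    print(n,totool(o,atz(p,u,v,z)).round(1))
```

```text
capsule far edge [  6.1   0.  199. ]
cap L [ -0.3  -7.3 199.3]
cap R [ -0.3   7.5 199.3]
well far rim [ 11.5  -0.5 213.3]
well L [  1.  -11.9 213.3]
well R [  0.9  11.  213.3]
```

The capsule is about 0.9 mm short in x and 0.6 mm off in y. I correct that and lower.

```bash
python3 -m handwheel '[{"gripper":1,"tx":0.0009,"ty":-0.0006,"tz":0.006,"rx":0,"ry":0,"rz":0},{"gripper":1,"tx":0,"ty":0,"tz":0.006,"rx":0,"ry":0,"rz":0},{"gripper":1,"tx":0,"ty":0,"tz":0.004,"rx":0,"ry":0,"rz":0},{"gripper":1,"tx":0,"ty":0,"tz":0.004,"rx":0,"ry":0,"rz":0},{"gripper":1,"tx":0,"ty":0,"tz":0,"rx":0,"ry":0,"rz":0}]'
python3 -m handwheel '[{"gripper":1,"tx":0,"ty":0,"tz":0.004,"rx":0,"ry":0,"rz":0},{"gripper":1,"tx":0,"ty":0,"tz":0.002,"rx":0,"ry":0,"rz":0},{"gripper":1,"tx":0,"ty":0,"tz":0,"rx":0,"ry":0,"rz":0}]'
```

```text
t: 10.02
ee_pos: [483.7, -137.8, 242.7]
orientation: [-3.119, -0.376, 0.001]
ft_force: [-0.2, -0.2, -0.5]
width: 13.0
t: 10.4
ee_pos: [483.7, -137.8, 237.0]
orientation: [-3.119, -0.376, 0.0]
ft_force: [0.1, -0.1, 0.6]
width: 13.0
```

```bash
python3 -m handwheel '[{"gripper":1,"tx":0,"ty":0,"tz":0.001,"rx":0,"ry":0,"rz":0},{"gripper":1,"tx":0,"ty":0,"tz":0,"rx":0,"ry":0,"rz":0}]'
python3 -m handwheel '[{"gripper":1,"tx":0,"ty":0,"tz":0.001,"rx":0,"ry":0,"rz":0},{"gripper":1,"tx":0,"ty":0,"tz":0,"rx":0,"ry":0,"rz":0}]'
python3 - <<'E'
from g import *
p=shot('wrist');save(p,'w10c',(270,220,380,350),5)
E
```

```text
t: 10.65
ee_pos: [483.8, -137.8, 236.1]
orientation: [-3.119, -0.376, 0.0]
ft_force: [-0.2, 0.5, -0.1]
width: 13.4
t: 10.9
ee_pos: [483.8, -137.8, 235.2]
orientation: [3.119, 0.376, 0.0]
ft_force: [-0.0, -0.7, 0.3]
width: 13.5
```

View pics/w10c.png

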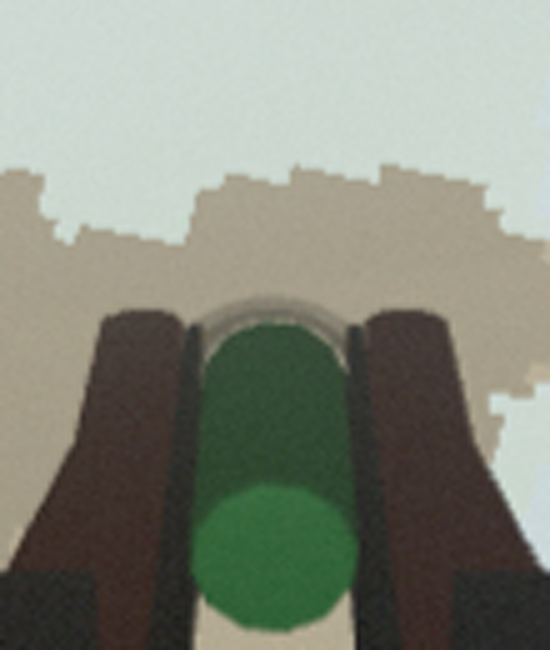

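The capsule is in the well, with no contact force yet. I keep lowering 1 mm at a time until it touches.

```bash
for i in 1; do python3 -m handwheel '[{"gripper":1,"tx":0,"ty":0,"tz":0.001,"rx":0,"ry":0,"rz":0},{"gripper":1,"tx":0,"ty":0,"tz":0,"rx":0,"ry":0,"rz":0}]'; done
python3 -m handwheel '[{"gripper":1,"tx":0,"ty":0,"tz":0.001,"rx":0,"ry":0,"rz":0},{"gripper":1,"tx":0,"ty":0,"tz":0,"rx":0,"ry":0,"rz":0}]'
```

```text
t: 11.2
ee_pos: [483.9, -137.8, 235.1]
orientation: [3.119, 0.376, 0.001]
ft_force: [-2.8, 1.3, 12.9]
width: 13.4
t: 11.45
ee_pos: [484.0, -137.9, 234.9]
orientation: [3.119, 0.376, 0.001]
ft_force: [-6.1, 2.7, 25.2]
width: 13.2
```

Contact is at TCP z = 235.2, exactly the floor height I predicted. I relieve the push and open.

```bash
python3 -m handwheel '[{"gripper":1,"tx":0,"ty":0,"tz":-0.0018,"rx":0,"ry":0,"rz":0},{"gripper":0.4,"tx":0,"ty":0,"tz":0,"rx":0,"ry":0,"rz":0},{"gripper":0.4,"tx":0,"ty":0,"tz":0,"rx":0,"ry":0,"rz":0},{"gripper":0.4,"tx":0,"ty":0,"tz":0,"rx":0,"ry":0,"rz":0}]'
python3 -m handwheel '[{"gripper":0.4,"tx":0,"ty":0,"tz":-0.015,"rx":0,"ry":0,"rz":0},{"gripper":0.4,"tx":0,"ty":0,"tz":-0.03,"rx":0,"ry":0,"rz":0},{"gripper":0,"tx":-0.02,"ty":0.02,"tz":-0.04,"rx":0,"ry":0,"rz":0},{"gripper":0,"tx":-0.01,"ty":0.03,"tz":-0.01,"rx":0,"ry":0,"rz":0},{"gripper":0,"tx":0,"ty":0.03,"tz":0,"rx":0,"ry":0,"rz":0},{"gripper":0,"tx":0,"ty":0,"tz":0,"rx":0,"ry":0,"rz":0},{"gripper":0,"tx":0,"ty":0,"tz":0,"rx":0,"ry":0,"rz":0}]'
python3 - <<'E'
from g import *
p=shot('wrist');save(p,'w11');o=p['obs']
m,s,c,cs=green(p);vs,us=np.where(m);P=np.array([dep(p,u,v) for u,v in zip(us,vs)]);print('capsule top z',np.percentile(P[:,2],[50,80,98]).round(1),c)
print('deck',dep(p,250,230).round(1))
hsv=cv2.cvtColor(p['image'],cv2.COLOR_RGB2HSV)
mm=cv2.inRange(hsv,(105,100,40),(125,255,255));k,l,s,c=cv2.connectedComponentsWithStats(mm);i=1+np.argmax(s[1:,4])
vs,us=np.where(l==i);P=np.array([dep(p,u,v) for u,v in zip(us,vs)]);t=P[:,2]>78.5
print(s[i],t.sum(),'range',P[t].min(0),P[t].max(0))
e=cv2.fitEllipse(cv2.convexHull(np.stack([us[t],vs[t]],1).astype(np.int32)));X=atz(p,*e[0],81);print(e,'cap',X,'tool',totool(o,X))
E
```

```text
t: 11.95
ee_pos: [483.7, -137.8, 234.6]
orientation: [-3.119, -0.376, 0.001]
ft_force: [0.0, -0.4, -0.4]
width: 39.8
t: 12.82
ee_pos: [473.2, -222.1, 330.0]
orientation: [-3.118, -0.375, 0.001]
ft_force: [0.1, 0.1, -0.5]
width: 87.5
capsule top z [80.7 81.3 82.1] [194.75     207.809375]
deck [ 469.8 -168.8   50.5]
[ 333  145   79   80 4649] 4517 range [ 499.75197867 -262.85576226   78.50656718] [ 546.7716079  -203.81382343  309.70939229]
((373.16900634765625, 185.19778442382812), (76.79627227783203, 79.64936828613281), 42.41386032104492) cap [ 523.52734085 -239.4384333    81.        ] tool [ 44.91251623  28.93417724 248.97267178]
```

View pics/w11.png

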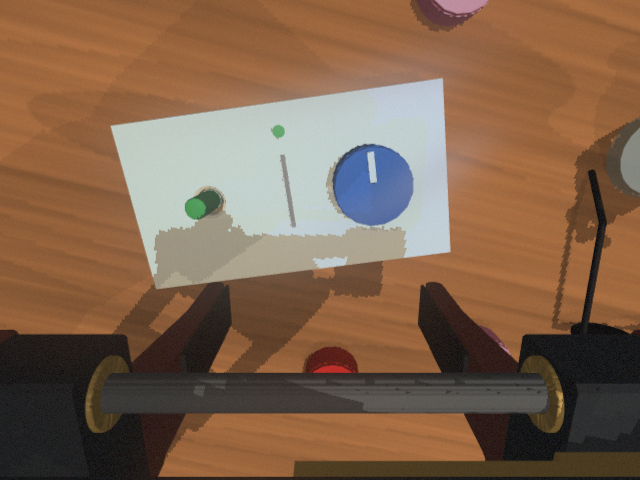

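The capsule is home: it stands in the well at (203,203), top at z ≈ 81. The blue cap top is at (373,185), or (523.8,-240), which also agrees with well + 110 mm along the diffuser axis. I move over it.

```bash
python3 -m handwheel '[{"gripper":0,"tx":0.02,"ty":0.012,"tz":0,"rx":0,"ry":0,"rz":0},{"gripper":0,"tx":0.02,"ty":0.012,"tz":0.005,"rx":0,"ry":0,"rz":0},{"gripper":0,"tx":0.0055,"ty":0.0055,"tz":0.02,"rx":0,"ry":0,"rz":0},{"gripper":0,"tx":0,"ty":0,"tz":0.02,"rx":0,"ry":0,"rz":0},{"gripper":0,"tx":0,"ty":0,"tz":0,"rx":0,"ry":0,"rz":0},{"gripper":0,"tx":0,"ty":0,"tz":0,"rx":0,"ry":0,"rz":0}]'
python3 - <<'E'
from g import *
p=shot('wrist');save(p,'w12');o=p['obs'];print(o['qpos'].round(3),totool(o,np.array([523.8,-240,81])))
hsv=cv2.cvtColor(p['image'],cv2.COLOR_RGB2HSV)
mm=cv2.inRange(hsv,(105,100,40),(125,255,255));k,l,s,c=cv2.connectedComponentsWithStats(mm);i=1+np.argmax(s[1:,4])
vs,us=np.where(l==i);P=np.array([dep(p,u,v) for u,v in zip(us,vs)]);t=(P[:,2]>78.5)&(P[:,2]<90)
e=cv2.fitEllipse(cv2.convexHull(np.stack([us[t],vs[t]],1).astype(np.int32)));X=atz(p,*e[0],81);print(e,'cap',X,'tool',totool(o,X))
E
```

```text
t: 13.62
ee_pos: [525.0, -240.0, 285.4]
orientation: [-3.119, -0.377, -0.0]
ft_force: [-0.6, -0.7, 0.3]
width: 87.6
[-0.449  0.516  1.812  0.     0.814  0.881] [ -1.13412837  -0.23467945 204.39136972]
((324.17913818359375, 285.36871337890625), (83.18985748291016, 89.7818374633789), 88.47505187988281) cap [ 523.87962204 -239.81551859   81.        ] tool [ -1.01286107  -0.39488963 204.39137784]
```

View pics/w12.png

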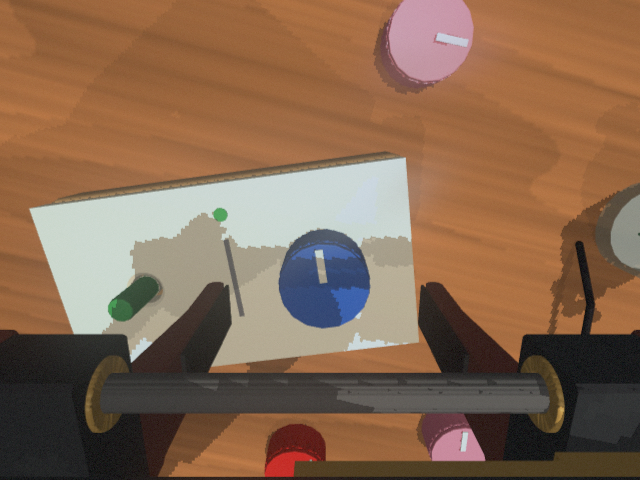

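The cap is centred between the fingers to 1 mm. I descend until the tips are about 4 mm above the deck, then grip.

```bash
python3 -m handwheel '[{"gripper":0,"tx":-0.001,"ty":-0.0003,"tz":0.02,"rx":0,"ry":0,"rz":0},{"gripper":0,"tx":0,"ty":0,"tz":0.02,"rx":0,"ry":0,"rz":0},{"gripper":0,"tx":0,"ty":0,"tz":0.009,"rx":0,"ry":0,"rz":0},{"gripper":0,"tx":0,"ty":0,"tz":0,"rx":0,"ry":0,"rz":0},{"gripper":1,"tx":0,"ty":0,"tz":0,"rx":0,"ry":0,"rz":0},{"gripper":1,"tx":0,"ty":0,"tz":0,"rx":0,"ry":0,"rz":0},{"gripper":1,"tx":0,"ty":0,"tz":0,"rx":0,"ry":0,"rz":0},{"gripper":1,"tx":0,"ty":0,"tz":0,"rx":0,"ry":0,"rz":0}]'
python3 -m handwheel '[{"gripper":1,"tx":0,"ty":0,"tz":0,"rx":0,"ry":0,"rz":0},{"gripper":1,"tx":0,"ty":0,"tz":0,"rx":0,"ry":0,"rz":0}]'
python3 -c "
from h import *
o=ctrl.get_obs();print(o['moment'].round(3),o['ft_force'].round(2),o['qpos'][5])"
```

```text
t: 14.68
ee_pos: [523.8, -240.5, 236.1]
orientation: [3.119, 0.376, 0.0]
ft_force: [-0.3, 0.3, 0.5]
width: 51.7
t: 14.92
ee_pos: [523.8, -240.5, 236.1]
orientation: [3.119, 0.376, 0.0]
ft_force: [-0.8, 0.3, 3.3]
width: 47.8
[0.064 0.006 0.041] [-0.79  0.34  3.29] 0.8800032194641989
```

Gripped at 47.8 mm. I gently try counter-clockwise seen from above (negative rz about the down-pointing tool axis).

```bash
python3 -m handwheel '[{"gripper":1,"tx":0,"ty":0,"tz":0,"rx":0,"ry":0,"rz":-4},{"gripper":1,"tx":0,"ty":0,"tz":0,"rx":0,"ry":0,"rz":-4},{"gripper":1,"tx":0,"ty":0,"tz":0,"rx":0,"ry":0,"rz":-4},{"gripper":1,"tx":0,"ty":0,"tz":0,"rx":0,"ry":0,"rz":0}]'
python3 -c "
from h import *
o=ctrl.get_obs();print(o['moment'].round(3),o['ft_force'].round(2),o['qpos'][5])"
python3 -m handwheel '[{"gripper":1,"tx":0,"ty":0,"tz":0,"rx":0,"ry":0,"rz":-3},{"gripper":1,"tx":0,"ty":0,"tz":0,"rx":0,"ry":0,"rz":-3},{"gripper":1,"tx":0,"ty":0,"tz":0,"rx":0,"ry":0,"rz":0}]'
python3 -c "
from h import *
o=ctrl.get_obs();print(o['moment'].round(3),o['ft_force'].round(2),o['qpos'][5])"
```

```text
t: 15.42
ee_pos: [524.1, -240.6, 236.1]
orientation: [3.062, 0.699, 0.001]
ft_force: [1.5, -0.9, 1.1]
width: 48.0
[-0.165 -0.208  0.021] [ 1.46 -0.89  1.07] 0.6711911901586242
t: 15.8
ee_pos: [524.7, -241.2, 236.2]
orientation: [3.02, 0.856, 0.004]
ft_force: [3.1, -3.9, -3.0]
width: 47.8
[-0.708 -0.662 -0.05 ] [ 3.1  -3.93 -3.03] 0.5670968521468889
```

```bash
python3 -m handwheel '[{"gripper":1,"tx":0,"ty":0,"tz":0,"rx":0,"ry":0,"rz":-3},{"gripper":1,"tx":0,"ty":0,"tz":0,"rx":0,"ry":0,"rz":0}]'
python3 -c "
from h import *
o=ctrl.get_obs();print(o['moment'].round(3),o['ft_force'].round(2),o['qpos'][5])"
python3 -m handwheel '[{"gripper":1,"tx":0,"ty":0,"tz":0,"rx":0,"ry":0,"rz":-3},{"gripper":1,"tx":0,"ty":0,"tz":0,"rx":0,"ry":0,"rz":0}]'
python3 -c "
from h import *
o=ctrl.get_obs();print(o['moment'].round(3),o['ft_force'].round(2),o['qpos'][5])
p=shot('wrist');save(p,'w13')"
```

```text
t: 16.05
ee_pos: [525.0, -241.4, 236.3]
orientation: [2.996, 0.935, 0.005]
ft_force: [4.6, -5.1, -3.2]
width: 47.9
[-0.959 -0.804 -0.163] [ 4.61 -5.09 -3.19] 0.5149315010196388
t: 16.3
ee_pos: [525.1, -241.5, 236.3]
orientation: [2.97, 1.011, 0.006]
ft_force: [5.2, -4.7, -3.8]
width: 47.8
[-1.045 -0.977 -0.504] [ 5.18 -4.74 -3.76] 0.4631475028230768
```

View pics/w13.png

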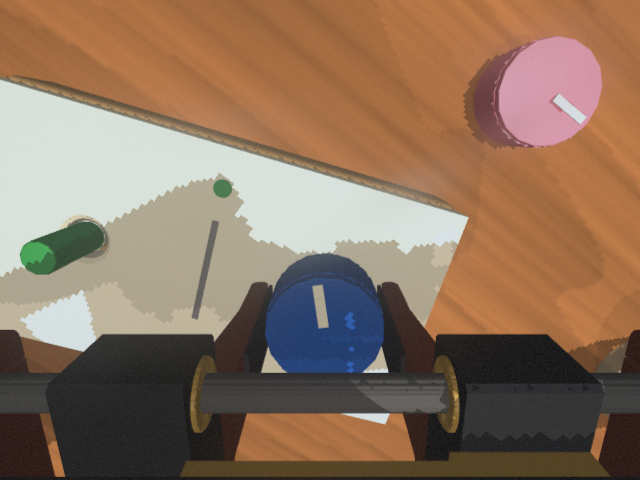

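The moment jumped to −0.50 N m at 0.42 rad, which is the hard stop, so counter-clockwise is the wrong way. The cap line still sits as before relative to the fingers. I reverse to clockwise.

```bash
python3 -m handwheel '[{"gripper":1,"tx":0,"ty":0,"tz":0,"rx":0,"ry":0,"rz":6},{"gripper":1,"tx":0,"ty":0,"tz":0,"rx":0,"ry":0,"rz":6},{"gripper":1,"tx":0,"ty":0,"tz":0,"rx":0,"ry":0,"rz":6},{"gripper":1,"tx":0,"ty":0,"tz":0,"rx":0,"ry":0,"rz":6},{"gripper":1,"tx":0,"ty":0,"tz":0,"rx":0,"ry":0,"rz":0}]'
python3 -c "
from h import *
o=ctrl.get_obs();print(o['moment'].round(3),o['ft_force'].round(2),o['qpos'][5])"
python3 -m handwheel '[{"gripper":1,"tx":0,"ty":0,"tz":0,"rx":0,"ry":0,"rz":5},{"gripper":1,"tx":0,"ty":0,"tz":0,"rx":0,"ry":0,"rz":5},{"gripper":1,"tx":0,"ty":0,"tz":0,"rx":0,"ry":0,"rz":5},{"gripper":1,"tx":0,"ty":0,"tz":0,"rx":0,"ry":0,"rz":0}]'
python3 -c "
from h import *
o=ctrl.get_obs();print(o['moment'].round(3),o['ft_force'].round(2),o['qpos'][5])"
python3 -m handwheel '[{"gripper":1,"tx":0,"ty":0,"tz":0,"rx":0,"ry":0,"rz":5},{"gripper":1,"tx":0,"ty":0,"tz":0,"rx":0,"ry":0,"rz":5},{"gripper":1,"tx":0,"ty":0,"tz":0,"rx":0,"ry":0,"rz":0}]'
python3 -c "
from h import *
o=ctrl.get_obs();print(o['moment'].round(3),o['ft_force'].round(2),o['qpos'][5])"
```

```text
t: 16.98
ee_pos: [523.8, -240.5, 236.0]
orientation: [3.119, 0.375, 0.0]
ft_force: [-0.2, -0.6, 2.7]
width: 48.1
[-0.083  0.095 -0.034] [-0.2  -0.58  2.74] 0.8802878309347288
t: 17.48
ee_pos: [523.8, -240.5, 236.1]
orientation: [3.141, -0.032, 0.0]
ft_force: [0.5, 0.3, 2.9]
width: 47.8
[0.079 0.027 0.003] [0.5  0.26 2.88] 1.1398751682599189
t: 17.85
ee_pos: [523.9, -240.5, 236.1]
orientation: [3.127, -0.304, 0.0]
ft_force: [-0.9, 0.2, 4.2]
width: 48.2
[ 0.062  0.059 -0.044] [-0.94  0.2   4.16] 1.3134114318880241
```

At 0.44 rad clockwise the moment is near zero, so this is the right way. I continue to about 1.3 rad.

```bash
python3 -m handwheel '[{"gripper":1,"tx":0,"ty":0,"tz":0,"rx":0,"ry":0,"rz":7},{"gripper":1,"tx":0,"ty":0,"tz":0,"rx":0,"ry":0,"rz":7},{"gripper":1,"tx":0,"ty":0,"tz":0,"rx":0,"ry":0,"rz":7},{"gripper":1,"tx":0,"ty":0,"tz":0,"rx":0,"ry":0,"rz":7},{"gripper":1,"tx":0,"ty":0,"tz":0,"rx":0,"ry":0,"rz":7},{"gripper":1,"tx":0,"ty":0,"tz":0,"rx":0,"ry":0,"rz":7},{"gripper":1,"tx":0,"ty":0,"tz":0,"rx":0,"ry":0,"rz":8},{"gripper":1,"tx":0,"ty":0,"tz":0,"rx":0,"ry":0,"rz":0}]'
python3 -c "
from h import *
o=ctrl.get_obs();print(o['moment'].round(3),o['ft_force'].round(2),o['qpos'][5])
p=shot('wrist');save(p,'w14')"
```

```text
t: 18.85
ee_pos: [523.9, -240.5, 236.0]
orientation: [-2.706, 1.595, -0.0]
ft_force: [0.0, 1.1, 3.2]
width: 48.2
[ 0.094  0.032 -0.035] [0.03 1.12 3.21] 2.1850478079360864
```

View pics/w14.png

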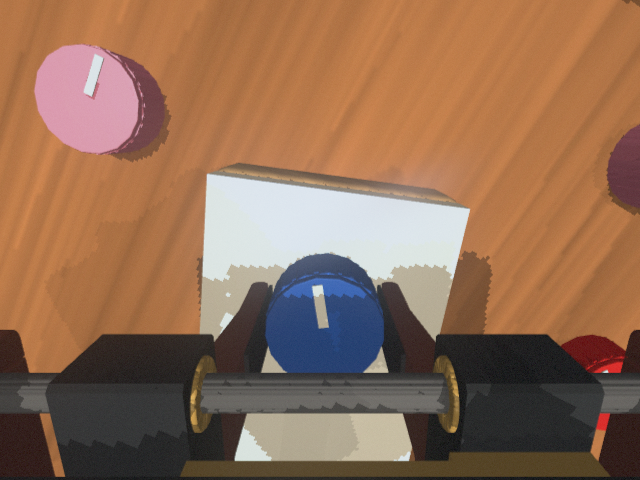

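The cap has turned with the gripper: its line still points up at (320,305) while the deck turned by about 75°. I lift gently.

```bash
python3 -m handwheel '[{"gripper":1,"tx":0,"ty":0,"tz":-0.002,"rx":0,"ry":0,"rz":0},{"gripper":1,"tx":0,"ty":0,"tz":-0.003,"rx":0,"ry":0,"rz":0},{"gripper":1,"tx":0,"ty":0,"tz":-0.005,"rx":0,"ry":0,"rz":0},{"gripper":1,"tx":0,"ty":0,"tz":0,"rx":0,"ry":0,"rz":0}]'
python3 -c "
from h import *
o=ctrl.get_obs();print(o['moment'].round(3),o['ft_force'].round(2))"
```

```text
t: 19.4
ee_pos: [523.9, -240.5, 246.3]
orientation: [-2.704, 1.6, -0.001]
ft_force: [0.3, 0.2, -0.4]
width: 47.8
[ 0.096 -0.021 -0.011] [ 0.25  0.19 -0.35]
```

It moves freely with no force, so I lift it to about 90 mm.

```bash
python3 -m handwheel '[{"gripper":1,"tx":0,"ty":0,"tz":-0.01,"rx":0,"ry":0,"rz":0},{"gripper":1,"tx":0,"ty":0,"tz":-0.02,"rx":0,"ry":0,"rz":0},{"gripper":1,"tx":0,"ty":0,"tz":-0.02,"rx":0,"ry":0,"rz":0},{"gripper":1,"tx":0,"ty":0,"tz":-0.02,"rx":0,"ry":0,"rz":0},{"gripper":1,"tx":0,"ty":0,"tz":-0.01,"rx":0,"ry":0,"rz":0},{"gripper":1,"tx":0,"ty":0,"tz":0,"rx":0,"ry":0,"rz":0},{"gripper":1,"tx":0,"ty":0,"tz":0,"rx":0,"ry":0,"rz":0},{"gripper":1,"tx":0,"ty":0,"tz":0,"rx":0,"ry":0,"rz":0}]'
python3 - <<'E'
from h import *
p=shot('scene');a=p['image'][200:350,140:460];q=shot('side');
cv2.imwrite('pics/end.png',np.vstack([cv2.resize(a,(640,300)),cv2.resize(q['image'][150:350,250:470],(330,300))if 0 else cv2.resize(q['image'][170:330,230:460],(640,290))])[:,:,::-1])
o=ctrl.get_obs();print(o['qvel'].round(3),o['width'],o['ft_force'])
hsv=cv2.cvtColor(p['image'],cv2.COLOR_RGB2HSV);m=cv2.inRange(hsv,(108,150,60),(125,255,255));k,l,s,c=cv2.connectedComponentsWithStats(m)
for i in range(1,k):
    if s[i,4]>60:
        vs,us=np.where(l==i);P=np.array([dep(p,u,v) for u,v in zip(us,vs)]);print(c[i].round(),np.median(P,0).round())
E
```

```text
t: 20.4
ee_pos: [523.6, -240.3, 325.1]
orientation: [2.703, -1.601, -0.002]
ft_force: [-0.7, 0.6, -1.2]
width: 48.2
[-0.001 -0.001 -0.003  0.001  0.001  0.   ] 47.909801106701394 [-1.05922899  0.02080324 -1.97087365]
[618. 114.] [-499. 1706.  -33.]
[213. 223.] [ 544. -246.  161.]
```

View pics/end.png

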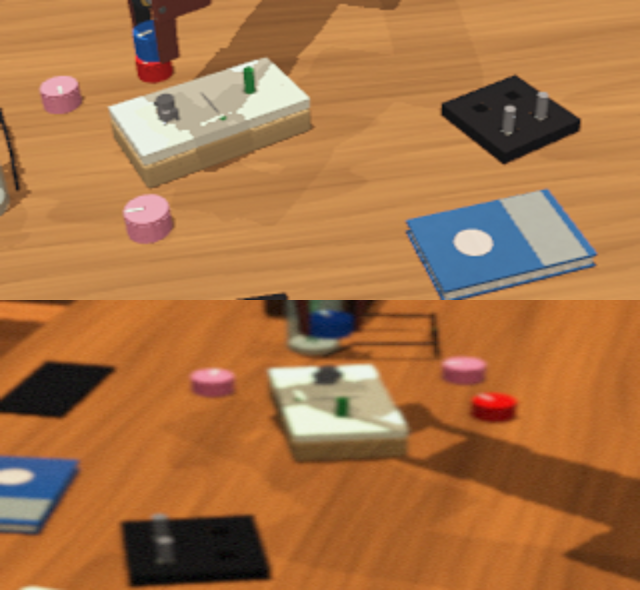

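The neck is bare at (165,105) in the upper picture. The blue cap is held upright about 89 mm above its seat, and the green capsule stands in the well at (249,80). The grey capsules and bystanders are in place, so I hand in.

```bash
python3 -c "
from workcell import ctrl
print(ctrl.close_job())"
```

```text
the job is handed in; nothing more can be done
None
```

I put the green capsule fully home in the diffuser's well and let it go. Then I unscrewed the blue cap and finished holding it still and upright, about 89 mm above its seat. The job was handed in at about 20.5 s.

- **Capsule:** it touched the well floor at the predicted height, with a brief push of about 25 N. After release its top read z ≈ 81 mm, as expected for fully home.
- **Cap thread:** counter-clockwise met the hard stop at about 0.42 rad. The moment there reached about 0.5 N m, above the 0.2–0.4 N m you gave; I stopped at that reading. The cap line showed no visible slip in the fingers. Clockwise turned freely, and after about 1.3 rad the cap lifted off with almost no force.
- **Last checks:** the gripper opening was 47.9 mm on the 48 mm cap, and the arm was still. Both cameras showed the neck bare and the capsule standing in the well. The grey capsules, book and loose caps were in place. The tumbler, clock and most of the vase and sunglasses lay outside those last crops, but the arm never worked near them.

No check failed. The wrist camera read known lengths about 2–5 % short; the well width came out right, so I treated this as rounded deck edges and small measuring errors.

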